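# Make up two assembly kits from the bench stock

## Task

Make up two kits in the trays: in the blue tray one black ring cap, the yellow bracket and the red clip; in the green tray the other ring cap and the steel disc. In each tray the ring cap (either one) goes in the middle compartment and every other part in an end compartment of its own, flat on the floor and the same way up as now. Leave the spare slide block and the spare lever where they lie.

Things in the scene. Friction and masses are not known exactly. Their poses are not given: they have to be found in the camera images.
- blue_tray: blue kit tray, screwed to the bench, 106 (x) x 240 (y) x 10 mm high, open on top; three equal compartments in a row along its y, each 100 (x) x 76 (y) mm inside, centred at y = -79, 0, +79 mm, x = 0. Floor, walls and dividers 3 mm thick; wall tops 10 mm above the bench; dividers edged in white; two screwed lugs at +x. Origin: centre of its underside; z up
- green_tray: green kit tray, screwed to the bench, 106 (x) x 240 (y) x 10 mm high, open on top; three equal compartments in a row along its y, each 100 (x) x 76 (y) mm inside, centred at y = -79, 0, +79 mm, x = 0. Floor, walls and dividers 3 mm thick; wall tops 10 mm above the bench; dividers edged in white; two screwed lugs at +x. Origin: centre of its underside; z up
- ring_cap_a: black round printed ring cap, 34 mm across, 16 mm high, open on top; the two ring caps are alike. Origin: centre of its underside; z is the ring's axis, up. Grip across the 34 mm
- ring_cap_b: black round printed ring cap, 34 mm across, 16 mm high, open on top; the two ring caps are alike. Origin: centre of its underside; z is the ring's axis, up. Grip across the 34 mm
- yellow_bracket: yellow printed bracket: base plate 40 (x) x 50 (y) mm, 3 mm thick, with an upright wall at each y end (at y = +25, 30 mm high; at y = -25, 24 mm high) and two small posts between. Origin: centre of its underside; z up. Grip over the outsides of the two walls, 50 mm apart along its y
- red_spring_clip: small red clip, 18 (x) x 34 (y) x 10 (z) mm. Origin: centre of its underside; z up. Grip across the 18 mm (its x)
- steel_disc: bright turned steel disc, 45 mm across, 12 mm high, with a shallow dimple on top, about 0.14 kg. Origin: centre of its underside; z up. Grip across the 45 mm
- spare_block: spare dark grey slide block, 28 (x) x 62 (y) x 20 mm, with a narrower tongue at its -y end; not part of either kit. Origin: centre of its underside
- spare_lever: spare black lever, 22 (x) x 60 (y) x 16 mm, with chamfered ends; not part of either kit. Origin: centre of its underside
Not all that is in view belongs to the job. There is more than one size of the steel_disc; the job needs the middle-sized.

How it is judged:
By the outcome, as a careful person would: the job done as asked, in the order asked, and still so for the second after the job is handed in, with the robot touching nothing.
It also fails if it takes over 112 s, if anything falls off the work surface, if the arm or the gripper's body presses on something with over 40 N, if the wrist force passes 120 N, or if a joint passes its speed limit or range.

## Robot

A 7-joint arm with a two-finger parallel gripper is mounted at the origin on a cart in front of the work surface, level with it; the furniture and walls round the work are solid. World frame = base frame: x ahead of the robot, y to its left, z up, the work surface at z = 0. Lengths are in m, angles in rad, forces in N, time in s.
With the tool pointing down it reaches from about 0.4 to 0.875 m from the base axis. Payload 19.3 kg.
Tool frame: the origin (TCP) lies midway between the tips of the shut fingers; the grasp point (between the pads) lies 19 mm behind it (bot.pinch_z is the distance from the TCP to the grasp point, in m); z points along the fingers, y is the line along which they close (so a half turn about z gives the same grasp; the last joint's range is limited). The gripper opens to 85 mm and grips with 20 to 120 N. Pads are 22 mm wide; open, the fingers measure 114 mm over their backs; the gripper's body (76 mm by 85 mm) begins 54 mm behind the grasp point. The pads swing forward as they close: fully open they stand 13 mm farther back than shut.
Start: joints at [-1.347, 0.521, -0.036, 1.599, 0.021, 1.021, -0.113], TCP at [0.181, 0.598, 0.231] pointing down, gripper open.
Joint ranges: [-2.91, 2.91], [-0.3, 2.13], [-1.5, 1.42], [0.17, 2.43], [-1.26, 4.41], [0.16, 1.93], [-2.52, 2.52]. Speed limits (rad/s): [1.89, 1.89, 2.39, 2.39, 3.01, 3.01, 3.01].

## Interface

Orientations are given as [roll, pitch, yaw] about the fixed x, y, z axes, in that order (R = Rz(yaw) Ry(pitch) Rx(roll)).
In Python, from workcell import observe, viewer, bot gives the robot as it stands. The module is installed in compiled form; this text tells all that it offers.
- The arm moves only by the tool play_rows, never from a script. Its argument "motion" is a list of rows, each a list of 7 numbers: the shift along the tool's x, y, z in cm, then the turn, a rotation vector about the tool's x, y, z in rad, then the opening, from -1 (shut) to 1 (fully open), so that 0 is half open. A call has exactly 5 rows; each row is the pose to reach, as a shift and turn from the pose commanded when the call began, along the tool's axes at that moment; what a row does not reach only later rows make up. A row lasts 1/10 s, in which the tool goes at most 50 mm and 8.59 degrees, less where a joint would pass 70% of its speed; a pose out of reach is approached as far as the arm can. A call with a gripper value outside its range is refused whole. The fingers move at their own pace and stop on an object; "squeeze" is the grip in N (left out, the last holds). Time passes only in rows, so rows that repeat a pose let the fingers close, or fill a call up. It gives the time, the measured TCP pose, the force, the opening and the grip force at its end, in the units of the state.
- observe(): the state, without advancing time (a new reading comes with each control period).
- viewer.grab_frame(name): name is "scene" or "top"; returns (picture, depth): 400x640x3 uint8, red, green, blue; 400x640 float32, m along the optical axis (not along the pixel's ray), 0 where there is no reading.
- viewer.camera_info(name): a dict with "fx", "fy", "cx", "cy" (pixels), "k1" (the pictures are not rectified: a ray, as slopes to the right and down, at radius r is drawn at 1 + k1 r^2 times it, then the intrinsics apply), "R" (3x3) and "t" (3): a world point X has camera coordinates R X + t. Camera axes: x right, y down, z forward; pixel columns grow to the right and rows downward; lengths in m; the calibration is good to about 2 mm. A picture is of the moment at which its call begins. camera_info takes no time and is no camera call.
- bot.job_done(): hands the job in; it is judged then, once.
The state is a dict: "clock": time; "qpos": joint angles; "qd": joint speeds; "joint_efforts": joint torques, N m; "position": TCP position; "tool_rot": TCP orientation; "force": force on the tool from outside, world axes, zero at the start; "moment": the same for the moment, N m; "grip_width": finger opening in m; "finger_force": force on a finger pad.
Only numpy, scipy, OpenCV 4.12 (cv2) and the standard library are available. Lean on these libraries where they do the work, as an engineer would, in place of code of your own. Each camera call takes 0.05 s, during which the arm holds its last target. There are 200 camera calls.

## Working session

There is one attempt and no reset: what is moved stays moved. The work goes in short steps, Python scripts to look and compute and a tool call to move; the robot and the scene stay as the last step left them, time stands still between calls to the robot, and variables do not carry over. Pictures are saved under pics/ and viewed, at most 14 in all, crops included, and the job is handed in when it is done.

Besides the shell and the picture viewer there is one more tool, called after "Request:" by a JSON object that holds its "op" and its "data", one argument or row to a line. play_rows: Moves the arm, as the interface text tells. Its arguments: {"type":"object","properties":{"motion":{"type":"array"},"squeeze":{"type":"number"}},"required":["motion"]}

```bash
mkdir -p pics
cat > h.py <<'E'
import numpy as np, cv2
from workcell import observe, viewer, bot
def grab(n,save=None):
    p,d=viewer.grab_frame(n)
    if save: cv2.imwrite('pics/'+save,p[:,:,::-1]); np.savez('%s.npz'%n,p=p,d=d)
    return p,d
def ray(n,u,v):
    c=viewer.camera_info(n)
    K=np.array([[c['fx'],0,c['cx']],[0,c['fy'],c['cy']],[0,0,1]])
    q=cv2.undistortPoints(np.array([[[u,v]]],float),K,np.array([c['k1'],0,0,0,0]))[0,0] 
    R=np.array(c['R']);t=np.array(c['t'])
    return -R.T@t, R.T@np.array([q[0],q[1],1])
def onz(n,u,v,z):
    o,d=ray(n,u,v); return o+d*(z-o[2])/d[2]
def atd(n,u,v,D):
    o,d=ray(n,u,v); return o+d*D
E
python3 - <<'E'
from h import *
for n in('top','scene'):
    grab(n,n+'1.png'); c=viewer.camera_info(n);print(n,c)
s=observe();print(s, bot.pinch_z)
E
```

```text
top {'fx': 434.3584259873708, 'fy': 434.3584259873708, 'cx': 316.17030677555096, 'cy': 204.34401726824842, 'k1': 0.040186519707918825, 'R': array([[-0.00376704, -0.99995563,  0.00863443],
       [-0.9984842 ,  0.00328709, -0.05494081],
       [ 0.05490999, -0.00882831, -0.99845228]]), 't': array([0.00463089, 0.5189504 , 1.05729544])}
scene {'fx': 452.34447922642863, 'fy': 452.34447922642863, 'cx': 319.71006201854067, 'cy': 191.46952153006617, 'k1': 0.00867347433579187, 'R': array([[ 0.76662803, -0.64208741,  0.00228422],
       [-0.27662333, -0.33348399, -0.9012591 ],
       [ 0.57944887,  0.69029862, -0.43327453]]), 't': array([-0.39286094,  0.17710347,  0.92381542])}
{'clock': 0.1, 'qpos': array([-1.34720113,  0.52192131, -0.03629939,  1.59994755,  0.02117582,
        1.02106388, -0.11278843]), 'qd': array([ 4.11654442e-04, -6.44037996e-04,  2.99826107e-04, -1.58055561e-03,
       -7.86796803e-04,  7.79082170e-05, -3.13045922e-04]), 'joint_efforts': array([ 5.00098788e-03, -9.28479052e+01,  1.98461138e+00, -3.70529759e+01,
        1.81577989e-02,  5.31186481e-03,  4.06841980e-05]), 'position': array([0.18094877, 0.59793207, 0.23080544]), 'tool_rot': array([-3.14063839e+00,  5.87493418e-05,  2.84776106e+00]), 'force': array([-0.41650744, -0.20255866, -0.63231532]), 'moment': array([-0.05471119, -0.03021604,  0.01497939]), 'finger_force': 0.0, 'grip_width': 0.0854761794048221} 0.0187
```

View pics/top1.png

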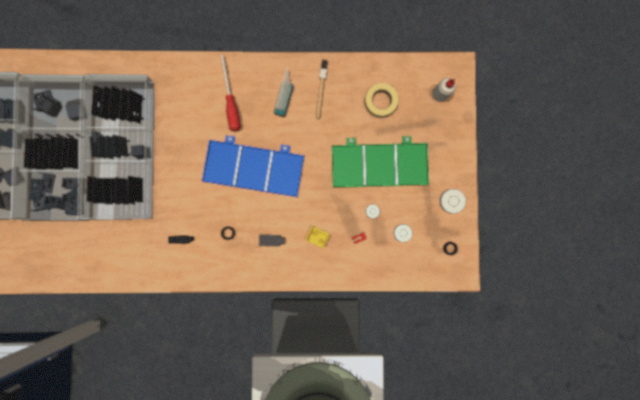

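View pics/scene1.png

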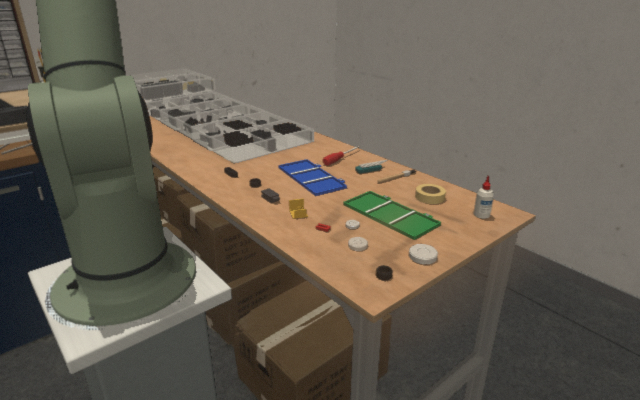

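Top view: the blue tray is at (253,167) and the green one at (380,165). The ring caps are at (228,233) and (450,248), the bracket at (318,236), the clip at (359,238) and the spares at (181,240) and (272,240). There are three discs, at (373,211), (403,233) and (453,201). By size, (403,233) looks like the middle one, so I'll confirm that in an enlarged crop.

Run:
```python
from h import *
f=np.load('top.npz');p,d=f['p'],f['d']
c=cv2.resize(p[125:265,300:470],None,fx=4.2,fy=4.2,interpolation=cv2.INTER_CUBIC);cv2.imwrite('pics/c1.png',c[:,:,::-1])
c=cv2.resize(p[125:265,160:340],None,fx=4.2,fy=4.2,interpolation=cv2.INTER_CUBIC);cv2.imwrite('pics/c2.png',c[:,:,::-1])
for u,v in[(373,211),(403,233),(453,201),(318,236),(228,233),(450,248),(359,238),(420,200),(272,240)]:
    P=atd('top',u,v,d[v,u]);print(u,v,P.round(4))
```

```text
373 211 [ 0.5022 -0.1379  0.0096]
403 233 [ 0.4477 -0.2113  0.0097]
453 201 [ 0.5262 -0.335   0.0127]
318 236 [ 0.4409 -0.0015  0.0051]
228 233 [0.4492 0.2216 0.0011]
450 248 [ 0.4099 -0.3305 -0.0043]
359 238 [ 0.4354 -0.1039 -0.0027]
420 200 [ 0.5299 -0.2575 -0.002 ]
272 240 [0.4319 0.1109 0.0198]
```

View pics/c1.png

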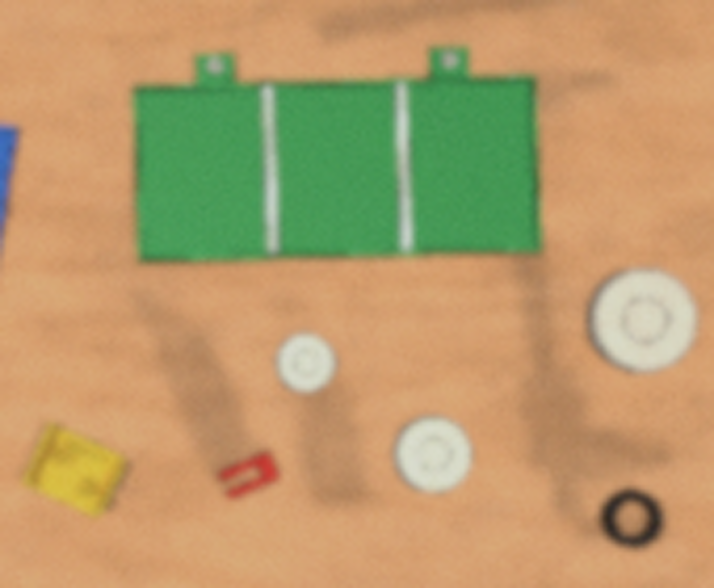

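View pics/c2.png

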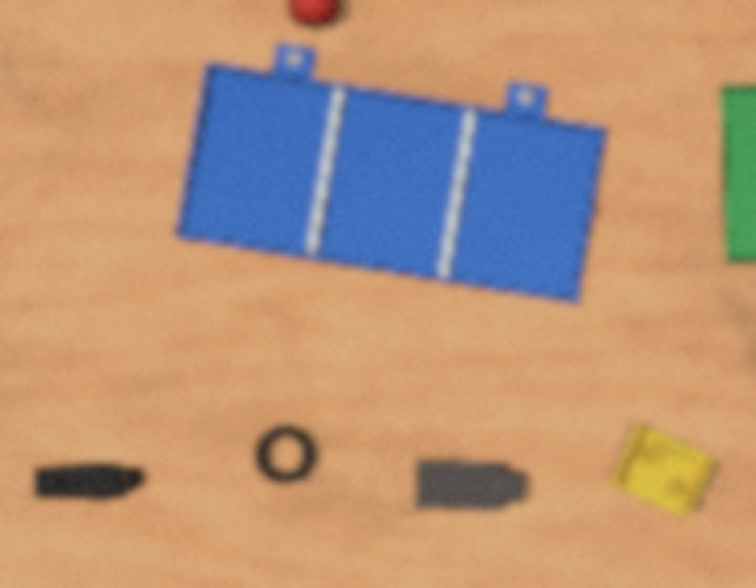

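In the crops the three discs measure about 14, 18 and 25 px across, which is about 34, 44 and 62 mm. The 45 mm middle disc is therefore the one at c1 (434,454), or (403,233) in the full picture. The caps are at c1 (632,518) and c2 (287,455).

Run:
```python
from h import *
f=np.load('top.npz');p,d=f['p'].astype(int),f['d']
C=lambda o,x,y,z: onz('top',o+(x+.5)/4.2-.5,125+(y+.5)/4.2-.5,z)[:2]
print('capB',C(300,632,518,.016),'capA',C(160,287,455,.016),'disc',C(300,434,454,.012))
for n,o,cs in(('blue',160,[(208,65),(606,128),(578,300),(178,237)]),('green',300,[(136,87),(535,78),(541,250),(140,261)])):
    c=np.array([C(o,x,y,.01) for x,y in cs]); m=c.mean(0)
    yv=(c[0]+c[3]-c[1]-c[2])/2; xv=(c[0]+c[1]-c[2]-c[3])/2
    th=np.arctan2(-yv[0],yv[1]); print(n,m,np.linalg.norm(xv),np.linalg.norm(yv),'yaw',th)
    for k in(-79,0,79): print('  ',k,m+yv/np.linalg.norm(yv)*k/1000)
# clip
def blob(mask,z):
    v,u=np.nonzero(mask); P=np.array([onz('top',a,b,z)[:2] for a,b in zip(u,v)])
    r=cv2.minAreaRect(P.astype(np.float32)*1000); w,V=np.linalg.eigh(np.cov(P.T)); print(r,'mean',P.mean(0),'axis',V[:,1],len(P))
roi=np.zeros(d.shape,bool); roi[225:250,300:375]=1
r,g,b=p[...,0],p[...,1],p[...,2]
print('clip'); blob(roi&(r>120)&(g<90)&(b<90),.01)
print('bracket'); blob(roi&(r>120)&(g>110)&(b<70),.01)
print('z mm')
for v in range(224,250): print(v,[int(1000*atd('top',u,v,d[v,u])[2]) for u in range(303,335)])
```

```text
capB [ 0.41097638 -0.32433017] capA [0.44951617 0.2188039 ] disc [ 0.44839705 -0.21072381]
blue [0.60993197 0.15878015] 0.10349986360998885 0.23813075860330007 yaw -0.159386588400361
   -79 [0.59739367 0.08078149]
   0 [0.60993197 0.15878015]
   79 [0.62247026 0.23677881]
green [ 0.6171804  -0.15663031] 0.1031083398720984 0.23696732754430314 yaw 0.021563212688519406
   -79 [ 0.61888376 -0.23561194]
   0 [ 0.6171804  -0.15663031]
   79 [ 0.61547703 -0.07764867]
clip
((437.1459045410156, -102.50835418701172), (15.495944023132324, 28.4360408782959), 21.483333587646484) mean [ 0.43799387 -0.10441232] axis [-0.34119113  0.93999394] 45
bracket
((439.5416564941406, -0.7895946502685547), (49.15660858154297, 34.24962615966797), 66.6552963256836) mean [ 0.43984242 -0.00055193] axis [0.40638855 0.91370036] 266
z mm
224 [0, -6, 0, 1, -2, 0, 1, 0, 0, -1, -1, 0, 4, -1, 0, -1, -1, 0, 0, 0, -1, 0, 0, 0, 1, -2, 1, -1, -1, 0, 0, -2]
225 [1, 1, 0, 1, -3, 2, 1, 0, 0, -3, 0, -4, 0, -2, 0, 4, 0, 0, -2, 0, 0, -1, -4, 0, 0, 0, 2, -1, 0, -1, 0, -1]
226 [3, 1, 1, 0, 1, 1, -2, 0, -2, 30, 6, 0, 0, 0, 2, 0, -2, 
[... 1907 characters left out ...]
-2, -3, 0, -2, 1, -2, 1, -2]
244 [1, 3, 0, 0, -2, 0, 0, 0, -4, 0, 2, 1, 5, 0, 3, 1, 1, 3, 3, 2, 4, 13, 22, 2, 0, -1, -1, 1, 0, -2, 0, 0]
245 [1, 2, -1, 2, 0, 0, 0, -2, 0, 0, 1, 0, -1, 0, 2, 1, 1, 2, 5, 2, -1, 25, 21, -1, 1, 2, -5, -2, 0, 0, -2, -1]
246 [-1, 1, -1, 0, 1, -1, 0, 1, -1, 0, -3, 0, 0, 0, 0, 0, 3, 3, 2, 0, 13, 22, -2, -2, 0, 1, 0, -2, 0, 2, 1, 0]
247 [0, -3, 1, -2, 0, 0, 2, -2, 0, 2, 0, 0, -2, 2, 0, -1, -1, -2, 1, 5, 4, 20, 3, -1, 0, 1, 0, -1, 3, -1, -1, 1084]
248 [0, 2, 2, 0, 1, 0, -1, -2, -2, 0, 1, 1, 0, 0, -1, 0, 1, -1, -1, -2, 1, -1, 1, 0, 0, 2, -4, 1, 1, -4, 2, 0]
249 [-3, 0, -2, 1, -1, -1, -2, -2, 0, 0, -2, 0, 0, 5, -2, 1, -2, 0, -1, -3, 1, 0, 2, 2, 0, 1, -1, -1, 0, 0, 1, 2]
```

```bash
cat >> h.py <<'E'
def chain(wps,cur=None):
    if cur is None:
        s=observe(); cur=[*s['position'],s['tool_rot'][2]]
    x,y,z,a=cur
    for X,Y,Z,A in wps:
        c,s=np.cos(a),np.sin(a)
        tx=round(20*100*((X-x)*c+(Y-y)*s)/100*5)/100 if 0 else round(1000*((X-x)*c+(Y-y)*s)*2)/20
        ty=round(1000*((X-x)*s-(Y-y)*c)*2)/20
        tz=round(-1000*(Z-z)*2)/20; r=round(-(A-a),2)
        print('  shift cm',tx,ty,tz,'rz',r,' -> ',(X,Y,Z,A))
        x+=(tx*c+ty*s)/100; y+=(tx*s-ty*c)/100; z-=tz/100; a-=r
    return x,y,z,a
E
python3 - <<'E'
from h import *
L=onz('top',308.7,233.3,.03);R=onz('top',326.4,241.2,.024);print(L,R,(L+R)/2,np.linalg.norm((L-R)[:2]),(L-R)[:2]/np.linalg.norm((L-R)[:2]))
chain([(.28,.44,.2,2.3),(.40,.29,.16,1.75),(.4495,.219,.09,1.41),(.4495,.219,.0015,1.41),(.4495,.219,.09,1.41),(.61,.159,.09,1.41),(.61,.159,.0055,1.41)])
E
```

```text
[0.44795079 0.0212885  0.03      ] [ 0.42854535 -0.02166444  0.024     ] [ 4.38248068e-01 -1.87969155e-04  2.70000000e-02] 0.04713306531088027 [0.41171613 0.91131215]
  shift cm -14.05 -12.25 3.1 rz 0.55  ->  (0.28, 0.44, 0.2, 2.3)
  shift cm -19.2 -1.0 4.0 rz 0.55  ->  (0.4, 0.29, 0.16, 1.75)
  shift cm -7.85 3.6 7.0 rz 0.34  ->  (0.4495, 0.219, 0.09, 1.41)
  shift cm 0.0 0.0 8.85 rz -0.0  ->  (0.4495, 0.219, 0.0015, 1.41)
  shift cm 0.0 0.0 -8.85 rz -0.0  ->  (0.4495, 0.219, 0.09, 1.41)
  shift cm -3.3 16.85 0.0 rz -0.0  ->  (0.61, 0.159, 0.09, 1.41)
  shift cm 0.0 0.0 8.45 rz -0.0  ->  (0.61, 0.159, 0.0055, 1.41)
```

Request:
{"op": "play_rows", "data": {
  "motion": [
    [-2.8,-2.45,0.6,0,0,0.11,0.4],
    [-5.6,-4.9,1.2,0,0,0.22,0.4],
    [-8.4,-7.35,1.9,0,0,0.33,0.4],
    [-11.2,-9.8,2.5,0,0,0.44,0.4],
    [-14.05,-12.25,3.1,0,0,0.55,0.4]
  ],
  "squeeze": 40
}}

```text
clock: 0.6
position: [0.2805, 0.4388, 0.1999]
tool_rot: [-3.141, 0.0, 2.293]
force: [1.3, 0.1, 0.1]
grip_width: 0.0601
finger_force: 0.0
```

Request:
{"op": "play_rows", "data": {
  "motion": [
    [-3.8,-0.2,0.8,0,0,0.11,0.4],
    [-7.7,-0.4,1.6,0,0,0.22,0.4],
    [-11.5,-0.6,2.4,0,0,0.33,0.4],
    [-15.4,-0.8,3.2,0,0,0.44,0.4],
    [-19.2,-1.0,4.0,0,0,0.55,0.4]
  ]
}}

```text
clock: 1.1
position: [0.4009, 0.2888, 0.16]
tool_rot: [3.142, 0.0, 1.743]
force: [-0.0, 1.1, 0.6]
grip_width: 0.0597
finger_force: 0.0
```

Request:
{"op": "play_rows", "data": {
  "motion": [
    [-2.6,1.2,2.3,0,0,0.11,0.4],
    [-5.2,2.4,4.7,0,0,0.22,0.4],
    [-7.85,3.6,7.0,0,0,0.34,0.4],
    [-7.85,3.6,7.0,0,0,0.34,0.4],
    [-7.85,3.6,7.0,0,0,0.34,0.4]
  ]
}}

```text
clock: 1.6
position: [0.4492, 0.2188, 0.0899]
tool_rot: [-3.141, 0.001, 1.408]
force: [0.0, 0.3, 0.6]
grip_width: 0.0596
finger_force: 0.0
```

Request:
{"op": "play_rows", "data": {
  "motion": [
    [0,0,3,0,0,0,0.4],
    [0,0,6,0,0,0,0.4],
    [0,0,8,0,0,0,0.4],
    [0,0,8.8,0,0,0,0.4],
    [0,0,8.8,0,0,0,0.4]
  ]
}}

```text
clock: 2.1
position: [0.4489, 0.2198, 0.0022]
tool_rot: [-3.141, 0.0, 1.409]
force: [1.0, -0.3, 0.5]
grip_width: 0.0599
finger_force: 0.0
```

Request:
{"op": "play_rows", "data": {
  "motion": [
    [0,0,0,0,0,0,-0.6],
    [0,0,0,0,0,0,-0.6],
    [0,0,0,0,0,0,-0.6],
    [0,0,0,0,0,0,-0.6],
    [0,0,0,0,0,0,-0.6]
  ]
}}

```text
clock: 2.6
position: [0.4499, 0.2198, 0.0036]
tool_rot: [3.14, -0.001, 1.408]
force: [-1.9, -0.2, 11.0]
grip_width: 0.0313
finger_force: 38.6
```

Request:
{"op": "play_rows", "data": {
  "motion": [
    [0,0,-1,0,0,0,-0.6],
    [0,0,-3,0,0,0,-0.6],
    [0,0,-6,0,0,0,-0.6],
    [0,0,-8.8,0,0,0,-0.6],
    [0,0,-8.8,0,0,0,-0.6]
  ]
}}

```text
clock: 3.1
position: [0.4509, 0.2201, 0.0943]
tool_rot: [3.138, -0.004, 1.408]
force: [0.1, 0.2, -0.4]
grip_width: 0.0312
finger_force: 39.9
```

Run:
```python
from h import *
p,_=grab('scene','s2.png'); 
c=cv2.resize(p[100:220,190:310],None,fx=5,fy=5,interpolation=cv2.INTER_CUBIC);cv2.imwrite('pics/c3.png',c[:,:,::-1])
s=observe();print(s['position'],s['tool_rot'],s['force'],s['grip_width'])
```

```text
[0.45023429 0.21996717 0.09264644] [ 3.13890971e+00 -2.80350013e-03  1.40809889e+00] [-0.00319973 -0.70892762 -0.8956567 ] 0.03143404032898399
```

View pics/c3.png

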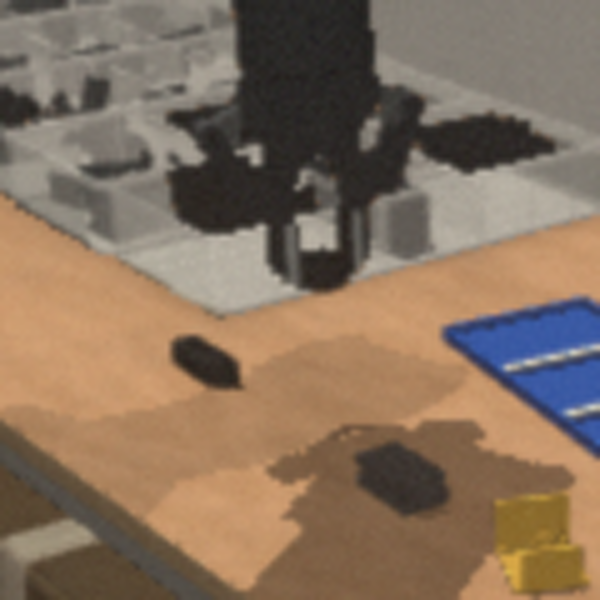

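The crop shows the cap held level between the fingertips, with the spares untouched. Next I'll carry it to the middle of the blue tray.

Request:
{"op": "play_rows", "data": {
  "motion": [
    [-0.6,3.4,0,0,0,0,-0.6],
    [-1.3,6.8,0,0,0,0,-0.6],
    [-2.0,10.2,0,0,0,0,-0.6],
    [-2.6,13.6,0,0,0,0,-0.6],
    [-3.3,16.8,0,0,0,0,-0.6]
  ]
}}

```text
clock: 3.65
position: [0.6108, 0.1587, 0.09]
tool_rot: [-3.141, 0.0, 1.408]
force: [0.4, 0.6, -0.1]
grip_width: 0.0315
finger_force: 39.9
```

Request:
{"op": "play_rows", "data": {
  "motion": [
    [0,0,1,0,0,0,-0.6],
    [0,0,4,0,0,0,-0.6],
    [0,0,6.5,0,0,0,-0.6],
    [0,0,7.5,0,0,0,-0.6],
    [0,0,7.5,0,0,0,-0.6]
  ]
}}

```text
clock: 4.15
position: [0.6087, 0.1592, 0.0141]
tool_rot: [-3.139, 0.001, 1.408]
force: [0.3, 0.5, -0.5]
grip_width: 0.0312
finger_force: 39.9
```

Request:
{"op": "play_rows", "data": {
  "motion": [
    [0,0,0.4,0,0,0,-0.6],
    [0,0,0.7,0,0,0,-0.6],
    [0,0,0.8,0,0,0,-0.6],
    [0,0,0.8,0,0,0,-0.6],
    [0,0,0.8,0,0,0,0.1]
  ]
}}

```text
clock: 4.65
position: [0.61, 0.1594, 0.0077]
tool_rot: [3.141, -0.0, 1.408]
force: [0.5, 0.2, 0.1]
grip_width: 0.0446
finger_force: 0.0
```

Request:
{"op": "play_rows", "data": {
  "motion": [
    [0,0,0,0,0,0,0.1],
    [0,0,0,0,0,0,0.1],
    [0,0,-2,0,0,0,0.1],
    [0,0,-5,0,0,0,0.1],
    [0,0,-9,0,0,0,0.4]
  ]
}}

```text
clock: 5.15
position: [0.6089, 0.1591, 0.0972]
tool_rot: [-3.139, 0.001, 1.408]
force: [0.2, 0.5, 1.0]
grip_width: 0.0593
finger_force: 0.0
```

Run:
```python
from h import *
s=observe();print(s['position'])
chain([(.54,.09,.1,2.06),(.46,.02,.1,2.72),(.438,0,.1,2.72),(.438,0,.006,2.72)])
```

```text
[0.60893531 0.15908437 0.09716335]
  shift cm -7.95 -5.7 -0.3 rz -0.65  ->  (0.54, 0.09, 0.1, 2.06)
  shift cm -2.45 -10.3 0.0 rz -0.66  ->  (0.46, 0.02, 0.1, 2.72)
  shift cm 1.2 -2.75 0.0 rz -0.0  ->  (0.438, 0, 0.1, 2.72)
  shift cm 0.0 0.0 9.4 rz -0.0  ->  (0.438, 0, 0.006, 2.72)
```

Request:
{"op": "play_rows", "data": {
  "motion": [
    [-1.6,-1.1,0,0,0,-0.13,1],
    [-3.2,-2.3,0,0,0,-0.26,1],
    [-4.8,-3.4,0,0,0,-0.39,1],
    [-6.4,-4.6,0,0,0,-0.52,1],
    [-7.95,-5.7,0,0,0,-0.65,1]
  ]
}}

```text
clock: 5.65
position: [0.5401, 0.0896, 0.0975]
tool_rot: [3.141, 0.0, 2.063]
force: [1.2, 0.4, 0.3]
grip_width: 0.0852
finger_force: 0.0
```

Request:
{"op": "play_rows", "data": {
  "motion": [
    [-0.5,-2,0,0,0,-0.13,1],
    [-1,-4.1,0,0,0,-0.26,1],
    [-1.5,-6.2,0,0,0,-0.39,1],
    [-2,-8.2,0,0,0,-0.52,1],
    [-2.45,-10.3,0,0,0,-0.66,1]
  ]
}}

```text
clock: 6.15
position: [0.4606, 0.0198, 0.0975]
tool_rot: [3.141, 0.001, 2.723]
force: [1.4, 1.1, 0.0]
grip_width: 0.0856
finger_force: 0.0
```

Request:
{"op": "play_rows", "data": {
  "motion": [
    [0.6,-1.4,0,0,0,0,1],
    [1.2,-2.75,0,0,0,0,1],
    [1.2,-2.75,0,0,0,0,1],
    [1.2,-2.75,0,0,0,0,1],
    [1.2,-2.75,0,0,0,0,1]
  ]
}}

```text
clock: 6.65
position: [0.4395, 0.0008, 0.0973]
tool_rot: [3.141, 0.0, 2.717]
force: [0.2, -0.3, -0.0]
grip_width: 0.0855
finger_force: 0.0
```

Request:
{"op": "play_rows", "data": {
  "motion": [
    [0,0,3,0,0,0,1],
    [0,0,6,0,0,0,1],
    [0,0,8.3,0,0,0,1],
    [0,0,9,0,0,0,1],
    [0,0,9,0,0,0,1]
  ]
}}

```text
clock: 7.15
position: [0.4387, 0.0006, 0.0068]
tool_rot: [-3.141, -0.001, 2.718]
force: [0.3, -0.9, 1.2]
grip_width: 0.0857
finger_force: 0.0
```

Request:
{"op": "play_rows", "data": {
  "motion": [
    [0,0,0,0,0,0,0],
    [0,0,0,0,0,0,0],
    [0,0,0,0,0,0,0],
    [0,0,0,0,0,0,0],
    [0,0,0,0,0,0,0]
  ]
}}

```text
clock: 7.65
position: [0.4395, 0.0003, 0.0083]
tool_rot: [3.141, 0.001, 2.717]
force: [-1.7, 1.0, 11.8]
grip_width: 0.049
finger_force: 39.3
```

Request:
{"op": "play_rows", "data": {
  "motion": [
    [0,0,-1,0,0,0,0],
    [0,0,-3,0,0,0,0],
    [0,0,-6,0,0,0,0],
    [0,0,-9,0,0,0,0],
    [0,0,-9,0,0,0,0]
  ]
}}

```text
clock: 8.15
position: [0.4405, 0.0002, 0.1012]
tool_rot: [3.139, 0.005, 2.717]
force: [0.6, -0.2, 0.2]
grip_width: 0.049
finger_force: 42.4
```

Run:
```python
from h import *
p,_=grab('scene'); q,_=grab('top')
a=cv2.resize(p[130:230,230:340],(400,364),interpolation=cv2.INTER_CUBIC);b=cv2.resize(q[130:260,190:333],(400,364),interpolation=cv2.INTER_CUBIC)
cv2.imwrite('pics/c4.png',np.hstack([a,b])[:,:,::-1])
s=observe();print(s['position'],s['tool_rot'],s['grip_width'],s['finger_force'])
chain([(.51,.04,.1,2.06),(.597,.08,.1,1.412),(.597,.08,.012,1.412)])
```

```text
[4.39289081e-01 1.62429419e-04 9.84216513e-02] [3.14051233e+00 1.94446689e-03 2.71755157e+00] 0.04917159290797541 42.37930119037628
  shift cm -4.8 6.55 -0.15 rz 0.66  ->  (0.51, 0.04, 0.1, 2.06)
  shift cm -0.55 9.55 0.0 rz 0.65  ->  (0.597, 0.08, 0.1, 1.412)
  shift cm 0.0 0.0 8.8 rz -0.0  ->  (0.597, 0.08, 0.012, 1.412)
```

View pics/c4.png

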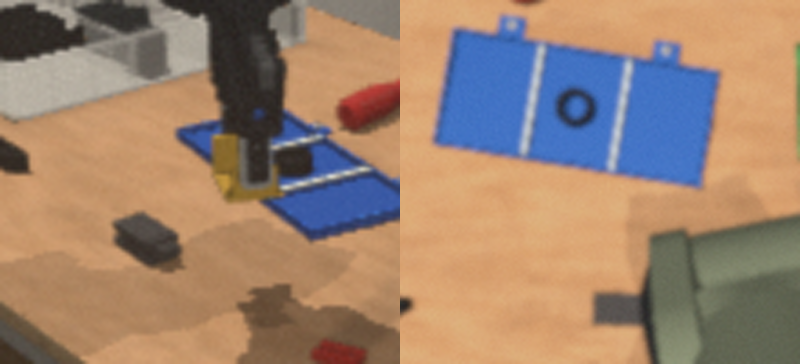

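Left half: the bracket is held level and clear. Right half: the cap sits flat in the middle blue compartment, at crop (576,107). Now I'll place the bracket in the blue compartment at y = -79.

Request:
{"op": "play_rows", "data": {
  "motion": [
    [-1,1.3,0,0,0,0.13,0],
    [-1.9,2.6,0,0,0,0.26,0],
    [-2.9,3.9,0,0,0,0.4,0],
    [-3.8,5.2,0,0,0,0.53,0],
    [-4.8,6.55,0,0,0,0.66,0]
  ]
}}

```text
clock: 8.75
position: [0.5094, 0.0404, 0.0965]
tool_rot: [-3.14, -0.0, 2.052]
force: [-0.1, -0.1, -0.4]
grip_width: 0.0492
finger_force: 42.4
```

Request:
{"op": "play_rows", "data": {
  "motion": [
    [-0.1,1.9,0,0,0,0.13,0],
    [-0.2,3.8,0,0,0,0.26,0],
    [-0.3,5.7,0,0,0,0.39,0],
    [-0.4,7.6,0,0,0,0.52,0],
    [-0.55,9.55,0,0,0,0.65,0]
  ]
}}

```text
clock: 9.25
position: [0.5965, 0.0803, 0.0963]
tool_rot: [-3.14, 0.001, 1.403]
force: [-0.8, -1.0, 0.0]
grip_width: 0.0489
finger_force: 42.4
```

Request:
{"op": "play_rows", "data": {
  "motion": [
    [0,0,1,0,0,0,0],
    [0,0,4,0,0,0,0],
    [0,0,7,0,0,0,0],
    [0,0,8,0,0,0,0],
    [0,0,8,0,0,0,0]
  ]
}}

```text
clock: 9.75
position: [0.5951, 0.0794, 0.0157]
tool_rot: [-3.139, 0.001, 1.408]
force: [0.7, 0.2, 0.6]
grip_width: 0.0487
finger_force: 42.4
```

Request:
{"op": "play_rows", "data": {
  "motion": [
    [0,0,0.3,0,0,0,0],
    [0,0,0.5,0,0,0,0],
    [0,0,0.5,0,0,0,0],
    [0,0,0.5,0,0,0,0],
    [0,0,0.5,0,0,0,0.4]
  ]
}}

```text
clock: 10.25
position: [0.5967, 0.0801, 0.0128]
tool_rot: [3.141, -0.0, 1.408]
force: [0.7, -0.0, -1.0]
grip_width: 0.0593
finger_force: 0.0
```

Request:
{"op": "play_rows", "data": {
  "motion": [
    [0,0,0,0,0,0,0.45],
    [0,0,0,0,0,0,0.45],
    [0,0,-2,0,0,0,0.45],
    [0,0,-5,0,0,0,0.45],
    [0,0,-8.5,0,0,0,0.2]
  ]
}}

```text
clock: 10.75
position: [0.5959, 0.0799, 0.0976]
tool_rot: [-3.14, 0.001, 1.408]
force: [0.5, 0.9, 0.5]
grip_width: 0.0513
finger_force: 0.0
```

Run:
```python
from h import *
s=observe();print(s['position'])
z=chain([(.45,-.09,.095,1.93),(.437,-.1035,.095,1.93)])
chain([(.437,-.1035,.0035,1.93)],z)
```

```text
[0.59590722 0.07986908 0.09762898]
  shift cm -19.15 -11.65 0.25 rz -0.52  ->  (0.45, -0.09, 0.095, 1.93)
  shift cm -0.8 -1.65 0.0 rz -0.0  ->  (0.437, -0.1035, 0.095, 1.93)
  shift cm 0.0 0.0 9.15 rz -0.0  ->  (0.437, -0.1035, 0.0035, 1.93)
```

Request:
{"op": "play_rows", "data": {
  "motion": [
    [-3.8,-2.3,0,0,0,-0.1,0],
    [-7.6,-4.6,0.1,0,0,-0.2,0],
    [-11.5,-7,0.2,0,0,-0.31,0],
    [-15.3,-9.3,0.2,0,0,-0.41,0],
    [-19.15,-11.65,0.2,0,0,-0.52,0]
  ]
}}

```text
clock: 11.25
position: [0.4493, -0.0911, 0.0955]
tool_rot: [3.141, 0.0, 1.932]
force: [0.7, -1.3, -0.9]
grip_width: 0.0428
finger_force: 0.0
```

Request:
{"op": "play_rows", "data": {
  "motion": [
    [-0.8,-1.65,0,0,0,0,0],
    [-0.8,-1.65,0,0,0,0,0],
    [-0.8,-1.65,3,0,0,0,0],
    [-0.8,-1.65,6,0,0,0,0],
    [-0.8,-1.65,6,0,0,0,0]
  ]
}}

```text
clock: 11.75
position: [0.4368, -0.1025, 0.033]
tool_rot: [-3.138, -0.002, 1.928]
force: [-0.1, 0.4, -0.5]
grip_width: 0.0427
finger_force: 0.0
```

Run:
```python
from h import *
p,_=grab('scene')
a=cv2.resize(p[150:250,250:390],(700,500),interpolation=cv2.INTER_CUBIC)
cv2.imwrite('pics/c5.png',a[:,:,::-1])
s=observe();print(s['position'],s['tool_rot'])
```

```text
[ 0.43729708 -0.10278236  0.03452231] [-3.13907212e+00 -1.35514566e-03  1.92806223e+00]
```

View pics/c5.png

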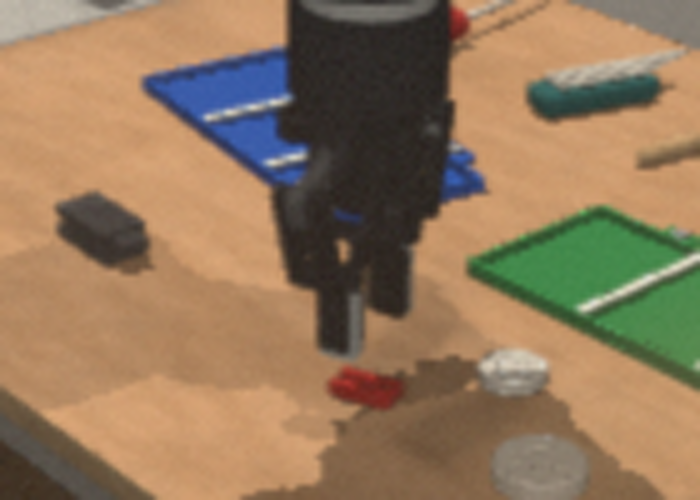

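The red clip is at crop (366,388), with the fingers coming down on either side of it.

Request:
{"op": "play_rows", "data": {
  "motion": [
    [0,0,1.2,0,0,0,0],
    [0,0,2.4,0,0,0,0],
    [0,0,3.1,0,0,0,0],
    [0,0,3.1,0,0,0,0],
    [0,0,3.1,0,0,0,-1]
  ],
  "squeeze": 30
}}

```text
clock: 12.3
position: [0.4378, -0.1034, 0.0044]
tool_rot: [-3.141, -0.0, 1.928]
force: [0.9, 0.4, 0.1]
grip_width: 0.0293
finger_force: 0.0
```

Request:
{"op": "play_rows", "data": {
  "motion": [
    [0,0,0,0,0,0,-1],
    [0,0,0,0,0,0,-1],
    [0,0,0,0,0,0,-1],
    [0,0,0,0,0,0,-1],
    [0,0,0,0,0,0,-1]
  ]
}}

```text
clock: 12.8
position: [0.438, -0.1034, 0.0047]
tool_rot: [3.141, 0.0, 1.928]
force: [-1.0, 0.3, 7.6]
grip_width: 0.0167
finger_force: 30.0
```

Request:
{"op": "play_rows", "data": {
  "motion": [
    [0,0,-1,0,0,0,-1],
    [0,0,-4,0,0,0,-1],
    [0,0,-7,0,0,0,-1],
    [0,0,-9,0,0,0,-1],
    [0,0,-9,0,0,0,-1]
  ]
}}

```text
clock: 13.3
position: [0.4391, -0.1035, 0.0972]
tool_rot: [3.138, 0.002, 1.928]
force: [-0.2, -0.5, -0.4]
grip_width: 0.0166
finger_force: 29.4
```

Run:
```python
from h import *
s=observe();print(s['position'])
z=chain([(.50,.05,.1,1.66),(.58,.20,.1,1.41),(.6225,.237,.1,1.41)])
```

```text
[ 0.43907268 -0.10348355  0.0971634 ]
  shift cm 12.25 11.05 -0.3 rz 0.27  ->  (0.5, 0.05, 0.1, 1.66)
  shift cm 14.25 9.3 0.0 rz 0.25  ->  (0.58, 0.2, 0.1, 1.41)
  shift cm 4.35 3.6 0.0 rz -0.0  ->  (0.6225, 0.237, 0.1, 1.41)
```

Request:
{"op": "play_rows", "data": {
  "motion": [
    [2.4,2.2,0,0,0,0.05,-1],
    [4.9,4.4,0,0,0,0.11,-1],
    [7.3,6.6,0,0,0,0.16,-1],
    [9.8,8.8,0,0,0,0.22,-1],
    [12.25,11.05,0,0,0,0.27,-1]
  ]
}}

```text
clock: 13.8
position: [0.4986, 0.0514, 0.0942]
tool_rot: [-3.141, 0.0, 1.655]
force: [0.2, 0.2, -0.6]
grip_width: 0.0168
finger_force: 29.4
```

Request:
{"op": "play_rows", "data": {
  "motion": [
    [2.9,1.9,0,0,0,0.05,-1],
    [5.7,3.7,0,0,0,0.1,-1],
    [8.6,5.6,0,0,0,0.15,-1],
    [11.4,7.4,0,0,0,0.2,-1],
    [14.25,9.3,0,0,0,0.25,-1]
  ]
}}

```text
clock: 14.3
position: [0.5789, 0.2014, 0.0941]
tool_rot: [-3.141, 0.0, 1.406]
force: [0.5, -0.7, 0.0]
grip_width: 0.0168
finger_force: 29.4
```

Request:
{"op": "play_rows", "data": {
  "motion": [
    [2.2,1.8,0,0,0,0,-1],
    [4.3,3.6,0,0,0,0,-1],
    [4.3,3.6,3,0,0,0,-1],
    [4.3,3.6,6,0,0,0,-1],
    [4.3,3.6,7,0,0,0,-1]
  ]
}}

```text
clock: 14.8
position: [0.6196, 0.2362, 0.0212]
tool_rot: [-3.138, 0.002, 1.408]
force: [-0.1, 0.2, -0.4]
grip_width: 0.0165
finger_force: 29.4
```

Request:
{"op": "play_rows", "data": {
  "motion": [
    [0,0,0,0,0,0,-1],
    [0,0,0.5,0,0,0,-1],
    [0,0,0.9,0,0,0,-1],
    [0,0,1.2,0,0,0,-1],
    [0,0,1.2,0,0,0,-1]
  ]
}}

```text
clock: 15.3
position: [0.6213, 0.2367, 0.0124]
tool_rot: [3.142, -0.0, 1.408]
force: [-0.0, -0.2, 0.1]
grip_width: 0.0167
finger_force: 29.4
```

Request:
{"op": "play_rows", "data": {
  "motion": [
    [0,0,0.2,0,0,0,-1],
    [0,0,0.4,0,0,0,-1],
    [0,0,0.4,0,0,0,-1],
    [0,0,0.4,0,0,0,-1],
    [0,0,0.4,0,0,0,-0.2]
  ]
}}

```text
clock: 15.8
position: [0.6213, 0.2367, 0.0084]
tool_rot: [3.142, -0.0, 1.408]
force: [0.1, -0.0, 0.8]
grip_width: 0.0302
finger_force: 0.0
```

Request:
{"op": "play_rows", "data": {
  "motion": [
    [0,0,0,0,0,0,-0.2],
    [0,0,0,0,0,0,-0.2],
    [0,0,-2,0,0,0,-0.2],
    [0,0,-5,0,0,0,-0.2],
    [0,0,-9,0,0,0,0.4]
  ]
}}

```text
clock: 16.3
position: [0.6204, 0.2364, 0.0981]
tool_rot: [-3.139, 0.002, 1.408]
force: [-0.5, -0.2, 0.5]
grip_width: 0.0474
finger_force: 0.0
```

Run:
```python
from h import *
s=observe();print(s['position'])
z=chain([(.56,.05,.1,1.5),(.5,-.14,.1,1.59),(.42,-.31,.1,1.59),(.411,-.3245,.1,1.59),(.411,-.3245,.003,1.59)])
```

```text
[0.6204401  0.23635625 0.09807254]
  shift cm -19.35 -2.95 -0.2 rz -0.09  ->  (0.56, 0.05, 0.1, 1.5)
  shift cm -19.4 -4.6 0.0 rz -0.09  ->  (0.5, -0.14, 0.1, 1.59)
  shift cm -16.85 -8.25 0.0 rz -0.0  ->  (0.42, -0.31, 0.1, 1.59)
  shift cm -1.45 -0.95 0.0 rz -0.0  ->  (0.411, -0.3245, 0.1, 1.59)
  shift cm 0.0 0.0 9.7 rz -0.0  ->  (0.411, -0.3245, 0.003, 1.59)
```

Request:
{"op": "play_rows", "data": {
  "motion": [
    [-3.9,-0.6,0,0,0,-0.02,0.4],
    [-7.7,-1.2,0,0,0,-0.04,0.4],
    [-11.6,-1.8,0,0,0,-0.06,0.4],
    [-15.5,-2.4,0,0,0,-0.08,0.4],
    [-19.35,-2.95,0,0,0,-0.09,0.4]
  ],
  "squeeze": 40
}}

```text
clock: 16.8
position: [0.5601, 0.0492, 0.0985]
tool_rot: [3.141, -0.0, 1.499]
force: [0.6, -0.2, -0.4]
grip_width: 0.0593
finger_force: 0.0
```

Request:
{"op": "play_rows", "data": {
  "motion": [
    [-3.9,-0.9,0,0,0,-0.02,0.4],
    [-7.8,-1.8,0,0,0,-0.04,0.4],
    [-11.6,-2.8,0,0,0,-0.06,0.4],
    [-15.5,-3.7,0,0,0,-0.08,0.4],
    [-19.4,-4.6,0,0,0,-0.09,0.4]
  ]
}}

```text
clock: 17.3
position: [0.5002, -0.141, 0.0985]
tool_rot: [3.141, 0.0, 1.589]
force: [0.8, -0.7, -1.0]
grip_width: 0.06
finger_force: 0.0
```

Request:
{"op": "play_rows", "data": {
  "motion": [
    [-3.7,-1.8,0,0,0,0,0.4],
    [-7.4,-3.7,0,0,0,0,0.4],
    [-11,-5.5,0,0,0,0,0.4],
    [-14.7,-7.4,0,0,0,0,0.4],
    [-18.3,-9.2,0,0,0,0,0.4]
  ]
}}

```text
clock: 17.8
position: [0.4109, -0.3257, 0.0985]
tool_rot: [3.141, 0.0, 1.588]
force: [0.7, 0.1, 0.1]
grip_width: 0.0598
finger_force: 0.0
```

Request:
{"op": "play_rows", "data": {
  "motion": [
    [0,0,0,0,0,0,0.4],
    [0,0,0,0,0,0,0.4],
    [0,0,2,0,0,0,0.4],
    [0,0,4,0,0,0,0.4],
    [0,0,4,0,0,0,0.4]
  ]
}}

```text
clock: 18.3
position: [0.4117, -0.3222, 0.0566]
tool_rot: [-3.139, -0.002, 1.59]
force: [-0.5, -0.3, 0.5]
grip_width: 0.0601
finger_force: 0.0
```

Run:
```python
from h import *
p,_=grab('scene');q,_=grab('top')
a=cv2.resize(p[200:300,320:430],(400,364),interpolation=cv2.INTER_CUBIC);b=cv2.resize(q[130:260,190:333],(400,364),interpolation=cv2.INTER_CUBIC)
cv2.imwrite('pics/c6.png',np.hstack([a,b])[:,:,::-1])
s=observe();print(s['position'],s['tool_rot'])
chain([(.411,-.3245,.003,1.592)])
```

```text
[ 0.41232778 -0.32335341  0.05858405] [-3.14125407e+00 -4.10733757e-04  1.58890139e+00]
  shift cm -0.1 -0.15 5.55 rz -0.0  ->  (0.411, -0.3245, 0.003, 1.592)
```

View pics/c6.png

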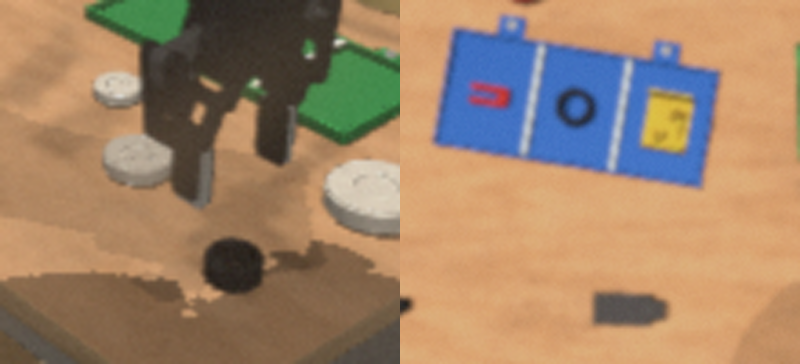

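Right half: the blue kit is complete, with the clip at (491,96), the cap at (576,107) and the bracket at (667,122), each within its own compartment. Left half: the gripper is above cap b. I'll grip it and carry it to the middle of the green tray.

Request:
{"op": "play_rows", "data": {
  "motion": [
    [0,0,2,0,0,0,0.4],
    [-0.1,-0.1,4,0,0,0,0.4],
    [-0.1,-0.1,5.5,0,0,0,0.4],
    [-0.1,-0.1,5.5,0,0,0,0.4],
    [-0.1,-0.1,5.5,0,0,0,-0.6]
  ]
}}

```text
clock: 18.9
position: [0.4111, -0.3252, 0.0039]
tool_rot: [3.141, 0.0, 1.588]
force: [-0.7, -0.2, -0.4]
grip_width: 0.047
finger_force: 0.0
```

Request:
{"op": "play_rows", "data": {
  "motion": [
    [0,0,0,0,0,0,-0.6],
    [0,0,0,0,0,0,-0.6],
    [0,0,0,0,0,0,-0.6],
    [0,0,0,0,0,0,-0.6],
    [0,0,0,0,0,0,-0.6]
  ]
}}

```text
clock: 19.4
position: [0.4114, -0.3254, 0.0045]
tool_rot: [3.14, 0.001, 1.588]
force: [-1.0, 1.1, 6.9]
grip_width: 0.0312
finger_force: 38.9
```

Request:
{"op": "play_rows", "data": {
  "motion": [
    [0,0,-1,0,0,0,-0.6],
    [0,0,-4,0,0,0,-0.6],
    [0,0,-7,0,0,0,-0.6],
    [0,0,-9,0,0,0,-0.6],
    [0,0,-9,0,0,0,-0.6]
  ]
}}

```text
clock: 19.9
position: [0.4122, -0.326, 0.0968]
tool_rot: [3.137, 0.003, 1.588]
force: [0.2, -0.8, 0.2]
grip_width: 0.0315
finger_force: 39.8
```

Run:
```python
from h import *
s=observe();print(s['position'])
chain([(.55,-.20,.095,1.592),(.617,-.157,.095,1.592)])
```

```text
[ 0.41215723 -0.32600893  0.09683014]
  shift cm 12.35 14.0 0.2 rz -0.0  ->  (0.55, -0.2, 0.095, 1.592)
  shift cm 4.2 6.75 0.0 rz -0.0  ->  (0.617, -0.157, 0.095, 1.592)
```

Request:
{"op": "play_rows", "data": {
  "motion": [
    [2.5,2.8,0,0,0,0,-0.6],
    [5,5.6,0,0,0,0,-0.6],
    [7.4,8.4,0,0,0,0,-0.6],
    [9.9,11.2,0,0,0,0,-0.6],
    [12.35,14,0,0,0,0,-0.6]
  ]
}}

```text
clock: 20.4
position: [0.5497, -0.198, 0.0936]
tool_rot: [3.142, -0.0, 1.588]
force: [0.1, -1.9, -0.2]
grip_width: 0.0314
finger_force: 39.8
```

Request:
{"op": "play_rows", "data": {
  "motion": [
    [2.1,3.4,0,0,0,0,-0.6],
    [4.2,6.75,0,0,0,0,-0.6],
    [4.2,6.75,3,0,0,0,-0.6],
    [4.2,6.75,6,0,0,0,-0.6],
    [4.2,6.75,7,0,0,0,-0.6]
  ]
}}

```text
clock: 20.9
position: [0.6141, -0.1555, 0.0208]
tool_rot: [-3.138, -0.001, 1.588]
force: [-1.0, -1.0, 0.1]
grip_width: 0.0313
finger_force: 39.8
```

Request:
{"op": "play_rows", "data": {
  "motion": [
    [0,0,0.4,0,0,0,-0.6],
    [0,0,0.8,0,0,0,-0.6],
    [0,0,1.1,0,0,0,-0.6],
    [0,0,1.1,0,0,0,-0.6],
    [0,0,1.1,0,0,0,-0.6]
  ]
}}

```text
clock: 21.4
position: [0.6158, -0.1563, 0.0129]
tool_rot: [3.141, 0.0, 1.588]
force: [-1.0, -0.9, -0.5]
grip_width: 0.0315
finger_force: 39.8
```

Request:
{"op": "play_rows", "data": {
  "motion": [
    [0,0,0.3,0,0,0,-0.6],
    [0,0,0.5,0,0,0,-0.6],
    [0,0,0.5,0,0,0,-0.6],
    [0,0,0.5,0,0,0,-0.6],
    [0,0,0.5,0,0,0,0.1]
  ]
}}

```text
clock: 21.9
position: [0.6156, -0.1561, 0.0073]
tool_rot: [3.142, 0.0, 1.588]
force: [-0.1, -0.0, -0.1]
grip_width: 0.0442
finger_force: 0.0
```

Request:
{"op": "play_rows", "data": {
  "motion": [
    [0,0,0,0,0,0,0.1],
    [0,0,0,0,0,0,0.1],
    [0,0,-2,0,0,0,0.1],
    [0,0,-5,0,0,0,0.1],
    [0,0,-9,0,0,0,0.7]
  ]
}}

```text
clock: 22.4
position: [0.6146, -0.1559, 0.097]
tool_rot: [-3.139, -0.0, 1.588]
force: [-0.1, 0.1, 0.6]
grip_width: 0.0603
finger_force: 0.0
```

Run:
```python
from h import *
s=observe();print(s['position'])
chain([(.4485,-.211,.098,1.588),(.4485,-.211,.003,1.588),(.4485,-.211,.098,1.588),(.6187,-.2355,.098,1.588)])
```

```text
[ 0.61460041 -0.15592306  0.09699411]
  shift cm -5.2 -16.7 -0.1 rz -0.0  ->  (0.4485, -0.211, 0.098, 1.588)
  shift cm 0.0 0.0 9.5 rz -0.0  ->  (0.4485, -0.211, 0.003, 1.588)
  shift cm 0.0 0.0 -9.5 rz -0.0  ->  (0.4485, -0.211, 0.098, 1.588)
  shift cm -2.75 16.95 0.0 rz -0.0  ->  (0.6187, -0.2355, 0.098, 1.588)
```

Request:
{"op": "play_rows", "data": {
  "motion": [
    [-1,-3.4,0,0,0,0,0.7],
    [-2.1,-6.7,0,0,0,0,0.7],
    [-3.1,-10.1,0,0,0,0,0.7],
    [-4.2,-13.4,0,0,0,0,0.7],
    [-5.2,-16.75,0,0,0,0,0.7]
  ],
  "squeeze": 60
}}

```text
clock: 22.9
position: [0.4477, -0.2113, 0.0974]
tool_rot: [3.141, 0.0, 1.588]
force: [0.4, -0.5, -0.1]
grip_width: 0.0723
finger_force: 0.0
```

Request:
{"op": "play_rows", "data": {
  "motion": [
    [0,0,0,0,0,0,0.7],
    [0,0,3,0,0,0,0.7],
    [0,0,6,0,0,0,0.7],
    [0,0,9,0,0,0,0.7],
    [0,0,9.4,0,0,0,0.7]
  ]
}}

```text
clock: 23.4
position: [0.4478, -0.2103, 0.0009]
tool_rot: [-3.138, -0.001, 1.588]
force: [0.8, 0.4, 0.9]
grip_width: 0.0726
finger_force: 0.0
```

Request:
{"op": "play_rows", "data": {
  "motion": [
    [0,0,0,0,0,0,0.7],
    [0,0,0,0,0,0,-0.3],
    [0,0,0,0,0,0,-0.3],
    [0,0,0,0,0,0,-0.3],
    [0,0,0,0,0,0,-0.3]
  ]
}}

```text
clock: 23.9
position: [0.4498, -0.2112, 0.005]
tool_rot: [3.139, 0.001, 1.588]
force: [-2.7, 1.1, 19.5]
grip_width: 0.0417
finger_force: 58.1
```

Request:
{"op": "play_rows", "data": {
  "motion": [
    [0,0,0,0,0,0,-0.3],
    [0,0,-2,0,0,0,-0.3],
    [0,0,-5,0,0,0,-0.3],
    [0,0,-8,0,0,0,-0.3],
    [0,0,-9,0,0,0,-0.3]
  ]
}}

```text
clock: 24.4
position: [0.4501, -0.2113, 0.0965]
tool_rot: [3.138, 0.001, 1.588]
force: [0.5, 0.4, -1.5]
grip_width: 0.0414
finger_force: 61.1
```

Run:
```python
from h import *
p,_=grab('scene');q,_=grab('top')
a=cv2.resize(p[180:290,310:440],(400,338),interpolation=cv2.INTER_CUBIC);b=cv2.resize(q[130:260,320:474],(400,338),interpolation=cv2.INTER_CUBIC)
cv2.imwrite('pics/c7.png',np.hstack([a,b])[:,:,::-1])
s=observe();print(s['position'],s['grip_width'])
chain([(.6187,-.2355,.098,1.588)])
```

```text
[ 0.44992336 -0.2110498   0.09490904] 0.04167345265728261
  shift cm -2.75 16.85 -0.3 rz 0.0  ->  (0.6187, -0.2355, 0.098, 1.588)
```

View pics/c7.png

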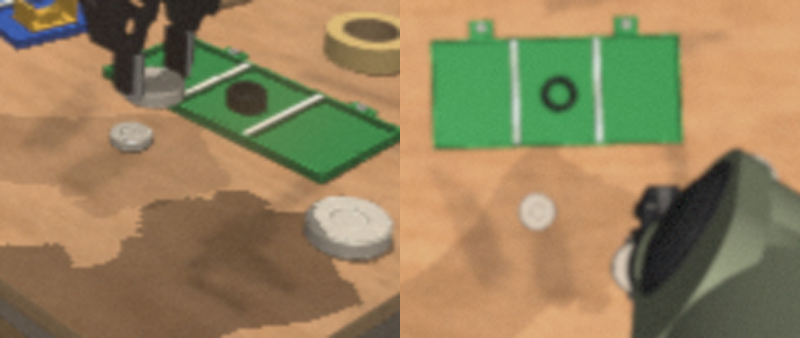

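Left half: the middle disc is held level. Right half: cap b sits at (559,95) in the middle green compartment. I'll place the disc in the right-hand green compartment, at y = -79.

Request:
{"op": "play_rows", "data": {
  "motion": [
    [-0.6,3.4,0,0,0,0,-0.3],
    [-1.1,6.8,0,0,0,0,-0.3],
    [-1.7,10.2,0,0,0,0,-0.3],
    [-2.2,13.6,0,0,0,0,-0.3],
    [-2.75,16.95,0,0,0,0,-0.3]
  ]
}}

```text
clock: 25.0
position: [0.6197, -0.2353, 0.0916]
tool_rot: [-3.14, -0.001, 1.588]
force: [0.3, 1.0, -2.3]
grip_width: 0.0414
finger_force: 61.1
```

Request:
{"op": "play_rows", "data": {
  "motion": [
    [0,0,0,0,0,0,-0.3],
    [0,0,3,0,0,0,-0.3],
    [0,0,6,0,0,0,-0.3],
    [0,0,7.3,0,0,0,-0.3],
    [0,0,7.3,0,0,0,-0.3]
  ]
}}

```text
clock: 25.5
position: [0.6173, -0.2351, 0.0179]
tool_rot: [-3.138, -0.001, 1.588]
force: [-0.2, 0.9, -1.6]
grip_width: 0.0415
finger_force: 61.3
```

Request:
{"op": "play_rows", "data": {
  "motion": [
    [0,0,0,0,0,0,-0.3],
    [0,0,0.4,0,0,0,-0.3],
    [0,0,0.8,0,0,0,-0.3],
    [0,0,0.8,0,0,0,-0.3],
    [0,0,0.8,0,0,0,-0.3]
  ]
}}

```text
clock: 26.0
position: [0.619, -0.2356, 0.0125]
tool_rot: [3.141, 0.0, 1.588]
force: [-0.2, 0.6, -0.8]
grip_width: 0.0413
finger_force: 61.3
```

Request:
{"op": "play_rows", "data": {
  "motion": [
    [0,0,0.2,0,0,0,-0.3],
    [0,0,0.4,0,0,0,-0.3],
    [0,0,0.45,0,0,0,-0.3],
    [0,0,0.45,0,0,0,-0.3],
    [0,0,0.45,0,0,0,0.3]
  ]
}}

```text
clock: 26.5
position: [0.619, -0.2356, 0.0079]
tool_rot: [3.141, 0.0, 1.588]
force: [0.0, -0.1, -0.4]
grip_width: 0.0546
finger_force: 0.0
```

Request:
{"op": "play_rows", "data": {
  "motion": [
    [0,0,0,0,0,0,0.3],
    [0,0,0,0,0,0,0.3],
    [0,0,-2,0,0,0,0.3],
    [0,0,-5,0,0,0,0.3],
    [0,0,-9,0,0,0,0.3]
  ]
}}

```text
clock: 27.0
position: [0.618, -0.2353, 0.0975]
tool_rot: [-3.139, -0.001, 1.588]
force: [-0.1, -0.1, 0.5]
grip_width: 0.0555
finger_force: 0.0
```

Request:
{"op": "play_rows", "data": {
  "motion": [
    [-3,-3,-2,0,0,0,0.3],
    [-6,-6,-4,0,0,0,0.3],
    [-9,-9,-6,0,0,0,0.3],
    [-12,-12,-8,0,0,0,0.3],
    [-15,-15,-10,0,0,0,0.3]
  ]
}}

```text
clock: 27.5
position: [0.4701, -0.3891, 0.1987]
tool_rot: [3.141, 0.0, 1.588]
force: [-0.0, -0.3, 0.4]
grip_width: 0.0554
finger_force: 0.0
```

Run:
```python
from h import *
q,d=grab('top');cv2.imwrite('pics/f.png',cv2.resize(q[125:260,165:475],(800,348),interpolation=cv2.INTER_CUBIC)[:,:,::-1])
```

```text
(no output)
```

View pics/f.png

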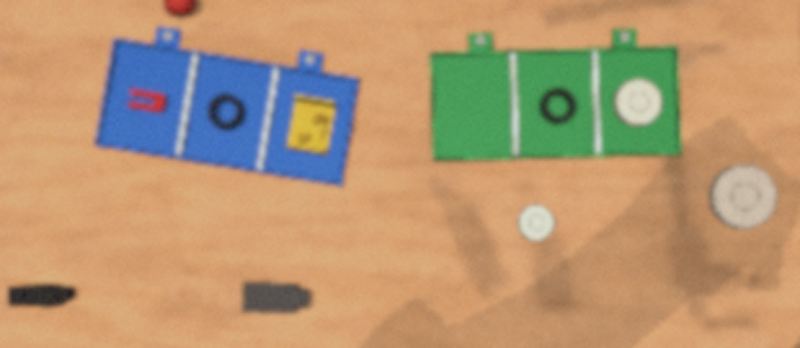

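Every part is in place: clip (148,100), cap (227,112) and bracket (311,124) in blue, cap (557,106) and disc (638,102) in green. The spares haven't moved.

```bash
python3 -c "
from workcell import bot
print(bot.job_done())"
```

```text
the job is handed in; nothing more can be done
None
```

I made up both kits as asked and handed the job in at about 27.5 s on the robot's clock; the final picture shows every part in its own compartment and both spares where they lay.

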